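# Roll a spice jar label-up and lay it in the rack

## Task

The spice jar lying loose on the worktop belongs in the free middle place of the sloping wooden spice rack with its front label readable, but that label is turned away. Roll the jar along the worktop with the fingertips until its dark front label faces straight up, and only then lift it and lay it down gently between the two other jars: base against the rack's front lip, cap up the slope, front label up. Leave the two other jars and the pepper mill as they are.

Things in the scene. Friction and masses are not known exactly. Their poses are not given: they have to be found in the camera images.
- jar: Loose spice jar to put away: clear-glass cylinder 41 mm in diameter (radius 20.4), 105 mm long, white contents, ribbed black cap (last 21 mm, same diameter), 80 to 145 g. Origin: centre of its flat base, on the jar's axis; z runs along the jar to the cap. Starts lying on the worktop, cap away from the robot, origin 20.4 mm up; lies still, rolls easily, with no spring or stop.
- jar_front (a point): Centre of the jar's front label (a dark blue panel with a small picture), 20.4 mm out from the jar's axis on its -x side, 42 mm from the base. The label faces up when the jar's x axis points down. It starts 105 to 180 degrees from up, to either side. The other side (+x) has a mostly white label of fine print. Pressed lightly (3 N) from above it rolls without slip, half as far as the fingertips.
- rack: Sloping spice rack of light wood, fixed, 254 mm wide, 140 mm deep, 64 mm high at the back. Origin: centre of its underside. x points level from the low front lip to the high back, y to its left. The deck rises at 14 degrees along +x; lip 17 mm and cheeks 18 mm above the deck. Three places 76 mm apart along y, each with two dowel ribs 4.5 mm high, 32 mm apart, that keep a jar in line.
- free_place (a point): Free middle place of the rack: where the jar's origin (centre of its base) comes when it lies fully home, on the jar's axis, 20.4 mm off the deck, base against the lip; at [-59, 0, 36] mm in the rack's frame, axes as the rack's. A jar lying there points along the rack's +x, raised 14 degrees.
- jar_left: Spice jar of the same size with an orange and red label, already lying in the rack's left (+y) place, label up, cap up the slope. Origin: centre of its base; z axis to the cap; front label on its -x side.
- jar_right: The same kind of jar in the rack's right (-y) place, label up. Origin and axes as jar_left. Some 20 cm to the right of it, beyond the end of the worktop, stands a tall fridge, between the arm's start and the work: draw the arm in before it swings to the work.
- pepper_mill: Turned wooden pepper mill standing farther back than the jar, 58 mm in diameter, 170 mm high. Origin: centre of its foot.

How it is judged:
On the way, in this order (a step that is already met when the one before it is completed fails the run):
1. the jar lies still on the worktop with its front label up (within 20 degrees) (angle between jar's own x axis and vertical above 2.79 rad and height (world z) of jar below 0.027 m and linear speed of jar below 0.03 m/s), for 0.2 s.
2. the jar is lifted off the worktop with its front label up (height (world z) of jar above 0.05 m and angle between jar's own x axis and vertical above 2.5 rad), for 0.1 s.
At the end, for the whole second after the job is handed in: The jar lies at rest and released in the rack's free middle place: the centre of its base within 12 mm of the place's point at the lip, its axis along the slope (raised 14 degrees, within 4; sideways within 10), cap up the slope, its front label within 28 degrees of facing up (distance between jar and free_place below 0.012 m and angle between the z axis of jar and the x axis of rack, either way round below 0.31 rad and angle between jar's own z axis and vertical between 1.25 and 1.4 rad and angle between jar's own x axis and vertical above 2.64 rad and linear speed of jar below 0.01 m/s and contact force between the fingers and jar below 0.05 N); the robot touches nothing.
It fails at once if the jar is off the worktop while its front label is not up (more than 35 degrees away) (height (world z) of jar above 0.04 m and angle between jar's own x axis and vertical below 2.53 rad).
It fails at once if the jar is stood up or tipped on end (its axis more than 34 degrees from level) (angle between jar's own z axis and vertical below 0.97 rad or angle between jar's own z axis and vertical above 2.17 rad).
It fails at once if the jar is dropped or sent off: faster than 0.45 m/s with no finger on it (linear speed of jar above 0.45 m/s and contact force between the fingers and jar below 0.02 N).
It fails at once if a jar in the rack is moved more than 10 mm or its label turned away (distance of any of jar_left, jar_right from where it was at the start of the episode above 0.01 m or angle between any of jar_left, jar_right's own x axis and vertical below 2.6 rad).
It fails at once if the pepper mill is moved more than 20 mm or tipped (distance of pepper_mill from where it was at the start of the episode above 0.02 m or angle between pepper_mill's own z axis and vertical above 0.3 rad).
It also fails if it takes over 61 s, if anything falls off the work surface, if the arm or the gripper's body presses on something with over 40 N, if the wrist force passes 120 N, or if a joint passes its speed limit or range.

## Robot

A 6-joint arm with a two-finger parallel gripper is mounted at the origin on a cart in front of the work surface, level with it; the furniture and walls round the work are solid. World frame = base frame: x ahead of the robot, y to its left, z up, the work surface at z = 0. Lengths are in m, angles in rad, forces in N, time in s.
With the tool pointing down it reaches from about 0.35 to 0.975 m from the base axis. Payload 4.9 kg.
Tool frame: the origin (TCP) lies between the finger pads; the fingertips stand 25 mm ahead of it and the grasp point (between the pads) lies 6 mm ahead of it (manip.tcp_to_tips is the z of the fingertips in the tool frame, in m); z points along the fingers, y is the line along which they close (so a half turn about z gives the same grasp; the last joint's range is limited). The gripper opens to 85 mm and grips with 20 to 120 N. Pads are 22 mm wide; open, the fingers measure 114 mm over their backs; the gripper's body (76 mm by 85 mm) begins 54 mm behind the grasp point. The pads swing forward as they close: fully open they stand 13 mm farther back than shut.
Start: joints at [1.144, 0.053, 1.613, -0, 1.476, -0.119], TCP at [0.189, 0.596, 0.256] pointing down, gripper open.
Joint ranges: [-3.01, 3.01], [-1.01, 2.22], [0.06, 2.58], [-1.02, 4.17], [0.09, 2.62], [-3.14, 3.14]. Speed limits (rad/s): [2.57, 2.57, 3.14, 3.14, 3.14, 3.14].

## Interface

Orientations are given as a unit quaternion [w, x, y, z].
In Python, from plant import manip gives the robot as it stands. The module is installed in compiled form; this text tells all that it offers.
- The arm moves only by the tool arm_command, never from a script. Its argument "moves" is a list of rows, each a list of 3 entries, a list of its own where there are three numbers: the opening, from -1 (shut) to 1 (fully open), then the shift along the tool's x, y, z in units of 0.15 m (1.0 is 0.15 m), then the turn about the tool's z in units of 2 pi rad (1.0 is 2 pi rad). A call has 1 to 20 rows; each row is the pose to reach, as a shift and turn from the pose commanded when the call began, along the tool's axes at that moment, turning the shorter way round; what a row does not reach only later rows make up. A row lasts 1/12 s, in which the tool goes at most 41.7 mm and 7.16 degrees, less where a joint would pass 70% of its speed; a pose out of reach is approached as far as the arm can. A call with a number of a shift or a turn outside -1 to 1 is refused whole. A call with a gripper value outside its range is refused whole. The fingers move at their own pace and stop on an object; the grip force is fixed at half the most. Time passes only in rows, so rows that repeat a pose let the fingers close. It gives the time, the measured TCP pose, the force, the opening and the grip force at its end, in the units of the state.
- manip.state(): the state, without advancing time (a new reading comes with each control period).
- manip.grab_frame(name): name is "side" or "top"; returns a dict with "frame" (400x640x3 uint8, red, green, blue), "fx", "fy", "cx", "cy" (pixels), "k1" (the pictures are not rectified: a ray, as slopes to the right and down, at radius r is drawn at 1 + k1 r^2 times it, then the intrinsics apply), "R" (3x3) and "t" (3): a world point X has camera coordinates R X + t. Camera axes: x right, y down, z forward; pixel columns grow to the right and rows downward; lengths in m; the calibration is good to about 2 mm. A picture is of the moment at which its call begins. There is no depth.
- manip.job_done(): hands the job in; it is judged then, once.
Trained networks look in a picture, given as the dict that the camera call returned (one of the last four; its "shot" number tells which), for a name from the list of things; names that differ only in an ending like _2 or _b are one class to them, and where a whole thing is asked for, a point or a joint stands for the part that bears it (a point fixed in the world has none). Each returns a list of dicts, best first, with "confidence" (0 to 1); they miss things now and then, are a little off and sometimes report something else, mostly with a low value. They report only what shows in the picture. A call takes as long as a camera call.
- manip.search_frame(picture, target): "extent" ([left, top, right, bottom] in pixels, round what is visible of it).
The state is a dict: "time": time; "joint_pos": joint angles; "joint_vel": joint speeds; "joint_efforts": joint torques, N m; "tool_pos": TCP position; "tool_rot": TCP orientation; "contact_force": force on the tool from outside, world axes, zero at the start; "ft_torque": the same for the moment, N m; "gripper_width": opening from 0.0 (shut) to 1.0 (fully open); "grasp_force": force on a finger pad.
Only numpy, scipy, OpenCV 4.12 (cv2) and the standard library are available. Lean on these libraries where they do the work, as an engineer would, in place of code of your own. Each camera call takes 0.05 s, during which the arm holds its last target. There are 200 camera calls.

## Working session

There is one attempt and no reset: what is moved stays moved. The work goes in short steps, Python scripts to look and compute and a tool call to move; the robot and the scene stay as the last step left them, time stands still between calls to the robot, and variables do not carry over. Pictures are saved under pics/ and viewed, at most 10 in all, crops included, and the job is handed in when it is done.

Besides the shell and the picture viewer there is one more tool, called after ">>>" by a JSON object that holds its "api" and its "payload", one argument or row to a line. arm_command: Moves the arm, as the interface text tells. Shifts and turns lie within -1 to 1; 1 stands for 0.15 m of shift or 2 pi rad of turn. Its arguments: {"type":"object","properties":{"moves":{"type":"array"}},"required":["moves"]}

```bash
mkdir -p pics; cat > h.py <<'E'
import numpy as np, cv2
from plant import manip
def ray(p,u,v):
    K=np.array([[p['fx'],0,p['cx']],[0,p['fy'],p['cy']],[0,0,1]],float)
    x=cv2.undistortPoints(np.array([[[u,v]]],float),K,np.array([p['k1'],0,0,0,0]))[0,0]
    R=np.array(p['R']);t=np.array(p['t'])
    return -R.T@t, R.T@np.array([x[0],x[1],1])
def at_z(p,u,v,z):
    c,d=ray(p,u,v); return c+d*(z-c[2])/d[2]
def proj(p,X):
    X=np.atleast_2d(X)@np.array(p['R']).T+np.array(p['t'])
    s=X[:,:2]/X[:,2:]; s=s*(1+p['k1']*(s**2).sum(1,keepdims=True))
    return s*[p['fx'],p['fy']]+[p['cx'],p['cy']]
def save(p,n): cv2.imwrite('pics/'+n,p['frame'][:,:,::-1])
E
python3 - <<'E'
from h import *
np.set_printoptions(precision=4,suppress=True)
for n in ("side","top"):
    p=manip.grab_frame(n); save(p,n+'0.png')
    c,d=ray(p,320,200); print(n,c,d,p['k1'],p['fx'])
    for o in ("jar","jar_front","rack","jar_left","jar_right","pepper_mill"):
        print(o,[(np.round(r['extent']).tolist(),round(r['confidence'],2)) for r in manip.search_frame(p,o)[:3]])
print(manip.state())
E
```

```text
side [ 0.089  -0.5399  0.6996] [ 0.4313  0.6309 -0.6451] -0.05863606453835429 497.01208380154213
jar [([217.0, 179.0, 259.0, 220.0], 0.93)]
jar_front [([213.0, 174.0, 256.0, 220.0], 0.71)]
rack [([302.0, 180.0, 447.0, 280.0], 0.65)]
jar_left [([315.0, 189.0, 355.0, 239.0], 0.92)]
jar_right [([391.0, 208.0, 429.0, 263.0], 0.7)]
pepper_mill [([311.0, 90.0, 334.0, 159.0], 0.97)]
top [0.3391 0.0792 1.1729] [ 0.1429 -0.0027 -0.9901] -0.14313212575410855 493.083268546975
jar [([230.0, 219.0, 268.0, 264.0], 0.63)]
jar_front [([232.0, 219.0, 267.0, 269.0], 0.66)]
rack [([300.0, 123.0, 419.0, 225.0], 0.63)]
jar_left [([317.0, 166.0, 352.0, 214.0], 0.89)]
jar_right [([371.0, 135.0, 410.0, 180.0], 0.97)]
pepper_mill [([209.0, 105.0, 243.0, 146.0], 0.9)]
{'time': 0.7, 'joint_pos': array([ 1.144 ,  0.0527,  1.6128,  0.    ,  1.476 , -0.119 ]), 'joint_vel': array([ 0.0029, -0.0008,  0.0009,  0.0004, -0.0006, -0.0004]), 'joint_efforts': array([  0.0009, -39.3562, -37.0366,  -0.0002,   0.0004,  -0.    ]), 'tool_pos': array([0.1893, 0.5956, 0.2564]), 'tool_rot': array([-0.    ,  0.1533,  0.9882,  0.    ]), 'contact_force': array([-0.0359, -0.1142,  0.3051]), 'ft_torque': array([-0.0326, -0.1038,  0.0166]), 'grasp_force': 0.0, 'gripper_width': 1.00126686703377}
```

View pictures.

View pics/top0.png

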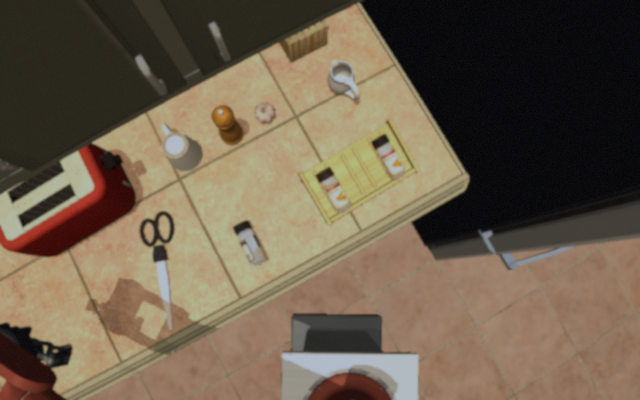

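View pics/side0.png

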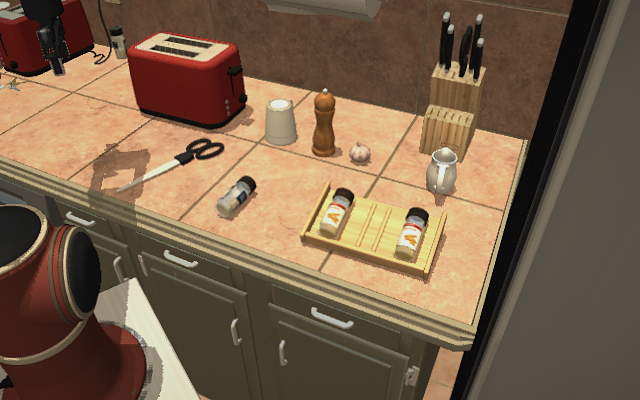

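```bash
python3 - <<'E'
import cv2,numpy as np
a=cv2.imread('pics/side0.png')[165:235,195:275]; b=cv2.imread('pics/top0.png')[205:275,210:290]
cv2.imwrite('pics/c0.png',np.hstack([cv2.resize(x,(400,350),interpolation=cv2.INTER_CUBIC) for x in(a,b)]))
a=cv2.imread('pics/side0.png')[175:285,295:455]; b=cv2.imread('pics/top0.png')[115:225,290:450]
cv2.imwrite('pics/c1.png',np.hstack([cv2.resize(x,(400,275),interpolation=cv2.INTER_CUBIC) for x in(a,b)]))
E
```

```text
(no output)
```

View pics/c0.png

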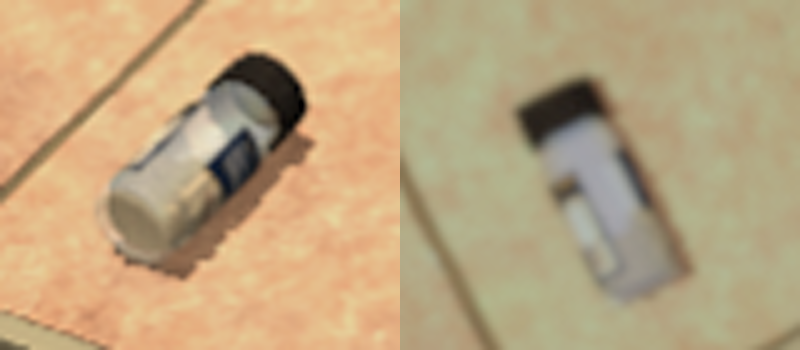

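View pics/c1.png

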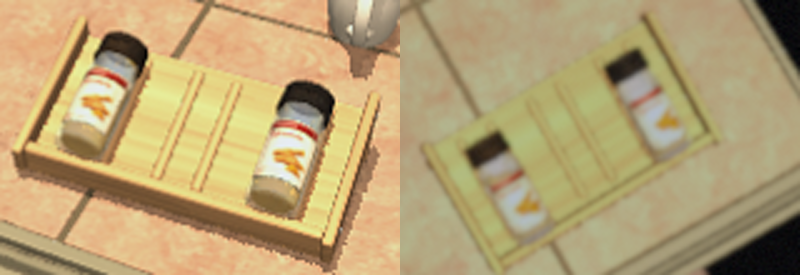

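```bash
cat >> h.py <<'E'
def tri(ps,uvs):
    A=np.zeros((3,3));b=np.zeros(3)
    for p,(u,v) in zip(ps,uvs):
        c,d=ray(p,u,v); d/=np.linalg.norm(d); M=np.eye(3)-np.outer(d,d); A+=M;b+=M@c
    return np.linalg.solve(A,b)
def blob(p,ext,fn,pad=6):
    l,t,r,b=[int(x) for x in ext]; l-=pad;t-=pad;r+=pad;b+=pad
    f=cv2.cvtColor(np.ascontiguousarray(p['frame'][t:b,l:r]),cv2.COLOR_RGB2HSV).astype(int)
    m=fn(f).astype(np.uint8)
    n,L,s,c=cv2.connectedComponentsWithStats(m); i=1+np.argmax(s[1:,4])
    return c[i]+[l,t], s[i,4], (L==i).astype(np.uint8)
E
python3 - <<'E'
from h import *
np.set_printoptions(precision=4,suppress=True)
S=manip.grab_frame('side');T=manip.grab_frame('top')
B={'jar':([217,179,259,220],[232,219,268,265]),'L':([315,189,355,239],[317,166,352,214]),'R':([391,208,429,263],[371,135,410,180])}
C={}
for k,(a,b) in B.items():
    f=lambda h:h[...,2]<75
    u,n,_=blob(S,a,f,2);v,m,_=blob(T,b,f,2)
    C[k]=tri([S,T],[u,v]);print(k,u,n,v,m,C[k], at_z(S,*u,.0204 if k=='jar' else .0589),at_z(T,*v,.0204 if k=='jar' else .0589))
l=C['L']-C['R'];print('dist',np.linalg.norm(l));ya=np.arctan2(-l[0],l[1]);print('rack yaw',ya)
ex=np.array([np.cos(ya),np.sin(ya),0]); print('free',(C['L']+C['R'])/2-ex*.0945*np.cos(np.radians(14)))
for nm,p,e in(('s',S,B['jar'][0]),('t',T,B['jar'][1])):
    f=cv2.cvtColor(np.ascontiguousarray(p['frame'][e[1]-4:e[3]+5,e[0]-4:e[2]+5]),cv2.COLOR_RGB2HSV)
    print(nm,'S'); print(f[::3,::2,1])
E
```

```text
jar [248.8226 182.8387] 124 [241.699  226.5631] 103 [0.4413 0.2569 0.0263] [0.4472 0.2628 0.0204] [0.439  0.259  0.0204]
L [344.8355 194.1382] 152 [324.3925 174.5047] 107 [0.56   0.0658 0.0675] [0.5692 0.0731 0.0589] [0.5593 0.067  0.0589]
R [418.5193 213.8066] 181 [379.9099 141.2793] 111 [ 0.6406 -0.0619  0.0673] [ 0.6505 -0.0565  0.0589] [ 0.6407 -0.0615  0.0589]
dist 0.15100041085656518
rack yaw 0.5628979363926659
free [ 0.5227 -0.047   0.0674]
s S
[[104 102  98 101 106 113 109 103 103  96  96  96  98 103 107 117 109 103
  102  96 101 104 101  96  99  96]
 [ 89  93 103 108 110 107 100  92  99  95  94  98  96 104 101  74  75  85
   87  94 101 102  98  94  88  95]
 [ 99  94 108 110  96  85  84  98  98  92  90  96 103  34  15  33  96  68
   81  76  88 105  98 101 110 117]
 [117 109 104 108 107 101 103  90  93  95  90  61   9  14  14  20  26  38
   96  80  71 105  95  95 104 101]
 [101  93 101 109 106  93  95 106  98  85  23  47  27  22  28  22  37  57
   80  82  85 100 114 115 110 110]
 [ 98  96 102  98  99 100 101  83  60  36  47  44  42  23  24  17  17  26
   52  90 112 116 107 109
[... 2357 characters left out ...]
 71  56  54  57  60]
 [ 56  57  58  59  61  63  66  63  44  15  17   9   7   5  25  35  54  74
   97  73  58  64  63]
 [ 64  63  71  74  74  63  57  60  61  39  27  26  14  23  28  30  40  60
   82  89  66  68  61]
 [ 65  63  66  64  67  66  60  59  58  58  48  41  25  16  26  26  30  40
   62  95  82  63  60]
 [ 66  63  63  60  60  64  58  56  57  58  53  25  20  24  25  22  20  31
   61  84  77  64  58]
 [ 61  57  57  55  56  56  57  60  58  60  64  55  29  21  22  42  62  66
   66  70  63  65  64]
 [ 59  62  64  68  64  60  62  63  58  56  57  57  47  51  63  67  71  72
   70  66  61  61  60]
 [ 68  67  71  72  64  56  57  61  60  53  51  58  60  56  58  66  64  70
   67  63  63  57  57]]
```

```bash
cat >> h.py <<'E'
def axis_xy(p,uv,z,a,off):
    """axis point at height z, whose point off*n (n: toward camera, square to axis a) is seen at uv"""
    c,_=ray(p,*uv); X=at_z(p,*uv,z)
    for _ in range(8):
        n=c-X; n-=a*(n@a); n/=np.linalg.norm(n); q=at_z(p,*uv,z+off*n[2]); X=q-off*n
    return X
E
python3 - <<'E'
from h import *
np.set_printoptions(precision=4,suppress=True)
S=manip.grab_frame('side');T=manip.grab_frame('top')
b0=at_z(T,260.6,262.2,.0204);c0=at_z(T,241.2,223.7,.0204)
print('base',b0,'cap',c0,'len',np.linalg.norm(b0-c0)); d=(c0-b0)/np.linalg.norm(c0-b0);print('yaw',np.arctan2(d[1],d[0]))
UV={'jar':((248.8,182.8),(241.7,226.6)),'L':((344.8,194.1),(324.4,174.5)),'R':((418.5,213.8),(379.9,141.3))}
C={}
s,co=np.sin(np.radians(14)),np.cos(np.radians(14))
for k,(u,v) in UV.items():
    a=d if k=='jar' else np.array([co*np.cos(.56),co*np.sin(.56),s])
    z=.0204 if k=='jar' else .0589
    A=axis_xy(S,u,z,a,.016);Bt=axis_xy(T,v,z,a,.016);C[k]=(A+Bt)/2;print(k,A,Bt)
l=C['L']-C['R'];ya=np.arctan2(-l[0],l[1]);ex=np.array([np.cos(ya),np.sin(ya),0]);ey=np.array([-ex[1],ex[0],0])
fp=(C['L']+C['R'])/2-ex*.0945*co-np.array([0,0,.0229]);print('dist',np.linalg.norm(l),'yaw',ya,'free',fp)
O=fp-(-.059*ex+.036*np.array([0,0,1])); print('rack O',O)
W=lambda x,y,z:O+ex*x+ey*y+np.array([0,0,z])
P=[W(.07,.127,.064),W(.07,-.127,.064),W(-.07,-.127,0),W(-.07,.127,0)]
print(proj(S,P),proj(T,P))
print(proj(S,[b0,c0]))
E
```

```text
base [0.3568 0.2117 0.0204] cap [0.4458 0.2605 0.0204] len 0.10144252013869146
yaw 0.5019329869538103
jar [0.4358 0.2567 0.0204] [0.4368 0.2579 0.0204]
L [0.5586 0.0654 0.0589] [0.5605 0.0677 0.0589]
R [ 0.6391 -0.0641  0.0589] [ 0.6418 -0.0609  0.0589]
dist 0.15231019242346602 yaw 0.5601298914226198 free [ 0.5223 -0.0467  0.036 ]
rack O [ 0.5723 -0.0154 -0.    ]
[[326.8192 179.058 ]
 [447.603  210.5503]
 [425.5165 283.6967]
 [299.1938 244.7862]] [[297.2531 171.5604]
 [390.2259 116.911 ]
 [417.2816 172.3109]
 [328.3511 226.2361]]
[[221.9786 210.8077]
 [248.7628 183.6063]]
```

>>> {"api": "arm_command", "payload": {
  "moves": [
    [-1, [-1, -0.9, 0], 0.371],
    [-1, [-1, -0.9, 0], 0.371],
    [-1, [-1, -0.9, 0], 0.371],
    [-1, [-1, -0.9, 0], 0.371],
    [-1, [-1, -0.9, 0], 0.371],
    [-1, [-1, -0.9, 0], 0.371],
    [-1, [-1, -0.9, 0], 0.371],
    [-1, [-1, -0.9, 0], 0.371],
    [-1, [-1, -0.9, 0], 0.371],
    [-1, [-1, -0.9, 0], 0.371],
    [-1, [-1, -0.9, 0], 0.371],
    [-1, [-1, -0.9, 0], 0.371],
    [-1, [-1, -0.9, 0], 0.371],
    [-1, [-1, -0.9, 0], 0.371],
    [-1, [-1, -0.9, 0], 0.371],
    [-1, [-1, -0.9, 0], 0.371],
    [-1, [-1, -0.9, 0], 0.371],
    [-1, [-1, -0.9, 0], 0.371],
    [-1, [-1, -0.9, 0], 0.371],
    [-1, [-1, -0.9, 0], 0.371]
  ]
}}

```text
time: 2.57
tool_pos: [0.2914, 0.4215, 0.2564]
tool_rot: [-0.0, 0.969, 0.248, 0.0]
contact_force: [0.2, -0.3, -0.1]
gripper_width: 0.001
grasp_force: 0.0
```

```bash
cat >> h.py <<'E'
from scipy.spatial.transform import Rotation as Ro
def togo(X):
    s=manip.state(); q=s['tool_rot']; R=Ro.from_quat(q,scalar_first=True).as_matrix()
    yaw=np.arctan2(R[1,0],R[0,0])
    print('t',round(s['time'],2),'tcp',s['tool_pos'].round(4),'yaw',round(yaw,4),'down',R[2,2].round(4),'w',round(s['gripper_width'],3),'F',s['contact_force'].round(2),'gf',round(s['grasp_force'],2))
    for x in np.atleast_2d(X): print('units',(R.T@(x-s['tool_pos'])/.15).round(4))
E
python3 -c "
from h import *
togo([.400,.237,.10]); print(manip.state()['joint_pos'])"
```

```text
t 2.57 tcp [0.2914 0.4215 0.2564] yaw 0.5015 down -1.0 w 0.001 F [ 0.16 -0.28 -0.1 ] gf 0.0
units [0.0435 1.4267 1.0426]
[ 8.20610920e-01 -2.21254108e-01  1.87033905e+00  7.40612838e-06
  1.49234876e+00  1.88990749e+00]
```

>>> {"api": "arm_command", "payload": {
  "moves": [
    [-1, [0.04, 1, 0], 0],
    [-1, [0.04, 1, 0], 0],
    [-1, [0.04, 1, 0], 0],
    [-1, [0.04, 1, 0], 0],
    [-1, [0.04, 1, 1], 0],
    [-1, [0.04, 1, 1], 0],
    [-1, [0.04, 1, 1], 0],
    [-1, [0.04, 1, 1], 0],
    [-1, [0.04, 1, 1], 0]
  ]
}}

```text
time: 3.32
tool_pos: [0.3647, 0.2903, 0.0996]
tool_rot: [0.002, 0.968, 0.25, -0.006]
contact_force: [-1.2, -1.6, -0.0]
gripper_width: 0.002
grasp_force: 0.0
```

>>> {"api": "arm_command", "payload": {
  "moves": [
    [-1, [0, 0.49, 0], 0],
    [-1, [0, 0.49, 0], 0],
    [-1, [0, 0.49, 0.22], 0],
    [-1, [0, 0.49, 0.22], 0],
    [-1, [0, 0.49, 0.22], 0],
    [-1, [0, 0.49, 0.22], 0]
  ]
}}

```text
time: 3.82
tool_pos: [0.4052, 0.2293, 0.0752]
tool_rot: [-0.0, 0.968, 0.249, 0.001]
contact_force: [-0.1, 0.6, -0.7]
gripper_width: 0.002
grasp_force: 0.0
```

```bash
python3 -c "
from h import *
togo([.400,.237,.0658])"
```

```text
t 3.82 tcp [0.4052 0.2293 0.0752] yaw 0.5039 down -1.0 w 0.002 F [-0.15  0.57 -0.7 ] gf 0.0
units [-0.0056 -0.0619  0.0624]
```

>>> {"api": "arm_command", "payload": {
  "moves": [
    [-1, [0, 0, 0.04], 0],
    [-1, [0, 0, 0.055], 0],
    [-1, [0, 0, 0.06], 0],
    [-1, [0, 0, 0.063], 0],
    [-1, [0, 0, 0.063], 0],
    [-1, [0, 0, 0.063], 0],
    [-1, [0, 0, 0.063], 0]
  ]
}}

```text
time: 4.4
tool_pos: [0.405, 0.2289, 0.0651]
tool_rot: [0.0, 0.968, 0.249, 0.001]
contact_force: [-0.8, -0.8, 5.2]
gripper_width: 0.003
grasp_force: 2.6
```

>>> {"api": "arm_command", "payload": {
  "moves": [
    [-1, [0, -0.01, 0], 0],
    [-1, [0, -0.03, 0], 0],
    [-1, [0, -0.05, 0], 0],
    [-1, [0, -0.07, 0], 0],
    [-1, [0, -0.09, 0], 0],
    [-1, [0, -0.11, 0], 0],
    [-1, [0, -0.13, 0], 0],
    [-1, [0, -0.15, 0], 0],
    [-1, [0, -0.17, 0], 0],
    [-1, [0, -0.19, 0], 0],
    [-1, [0, -0.21, 0], 0],
    [-1, [0, -0.23, 0], 0],
    [-1, [0, -0.25, 0], 0],
    [-1, [0, -0.26, 0], 0],
    [-1, [0, -0.267, 0], 0],
    [-1, [0, -0.267, 0], 0],
    [-1, [0, -0.267, 0], 0]
  ]
}}

```text
time: 5.82
tool_pos: [0.3857, 0.2645, 0.0653]
tool_rot: [-0.0, 0.968, 0.249, 0.001]
contact_force: [-0.8, 0.0, 5.5]
gripper_width: 0.001
grasp_force: 2.8
```

>>> {"api": "arm_command", "payload": {
  "moves": [
    [-1, [0, 0, -0.05], 0],
    [-1, [0, 0, -0.4], 0],
    [-1, [0, 0.5, -0.6], 0],
    [-1, [0, 1, -0.6], 0],
    [-1, [0, 1, -0.6], 0],
    [-1, [0, 1, -0.6], 0],
    [-1, [0, 1, -0.6], 0]
  ]
}}

```text
time: 6.4
tool_pos: [0.4604, 0.1285, 0.1565]
tool_rot: [0.001, 0.969, 0.246, 0.002]
contact_force: [-0.2, 0.7, 0.5]
gripper_width: 0.002
grasp_force: 0.0
```

```bash
python3 - <<'E'
from h import *
S=manip.grab_frame('side');T=manip.grab_frame('top')
ims=[]
for p in(S,T):
    r=manip.search_frame(p,'jar'); e=r[0]['extent'];print([(np.round(x['extent']),x['confidence']) for x in r[:2]])
    x,y=int((e[0]+e[2])/2)-40,int((e[1]+e[3])/2)-35; print('crop',x,y)
    ims.append(cv2.resize(p['frame'][y:y+70,x:x+80,::-1],(400,350),interpolation=cv2.INTER_CUBIC))
cv2.imwrite('pics/c2.png',np.hstack(ims)); togo([.4,.237,.0658])
E
```

```text
[(array([208., 172., 252., 215.]), 0.59)]
crop 190 158
[(array([226., 224., 252., 270.]), 0.57)]
crop 199 212
t 6.6 tcp [0.4567 0.1326 0.1535] yaw 0.5032 down -1.0 w 0.0 F [-0.1   0.55  0.01] gf 0.0
units [ 0.0052 -0.7912  0.5852]
```

View pics/c2.png

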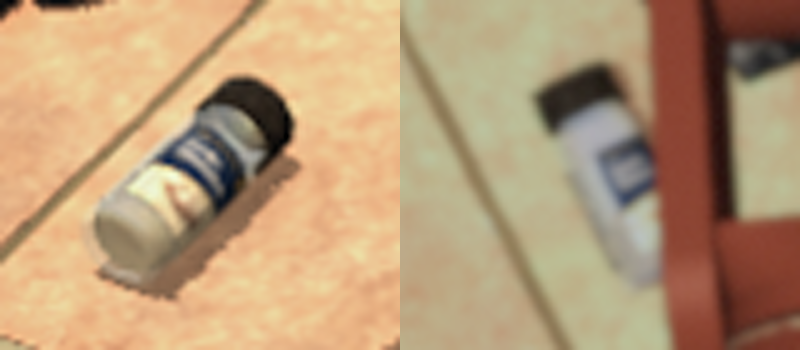

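```bash
cat >> h.py <<'E'
def cyl(p,uv,c,yaw,r=.0204):
    """ray hits lying jar (centre c): s from base (mm), angle from up, + to right (deg)"""
    o,d=ray(p,*uv); a=np.array([np.cos(yaw),np.sin(yaw),0]); rt=np.array([a[1],-a[0],0]); up=np.array([0,0,1])
    P=lambda v:np.array([v@rt,v@up]); o2,d2=P(o-c),P(d)
    A=d2@d2;B=o2@d2;D=B*B-A*(o2@o2-r*r); t=(-B-np.sqrt(max(D,0)))/A; h=o+t*d-c
    return round((h@a+.0525)*1000,1),round(np.degrees(np.arctan2(h@rt,h@up)),1),D>0
E
python3 - <<'E'
from h import *
S=manip.grab_frame('side');T=manip.grab_frame('top')
c=np.array([.3904,.2545,.0204])
for uv in [(165,165),(200,125),(182,145),(210,210),(240,195),(200,205),(250,165),(225,205),(245,180),(190,110),(95,215)]: print('S',uv,cyl(S,(190+uv[0]/5,158+uv[1]/5),c,.502))
for uv in [(600,150),(615,205),(655,190),(645,130),(540,100),(610,65),(562,140),(610,260)]: print('T',uv,cyl(T,(199+(uv[0]-400)/5,212+uv[1]/5),c,.502))
E
```

```text
S (165, 165) (np.float64(37.7), np.float64(6.2), np.True_)
S (200, 125) (np.float64(66.8), np.float64(-0.2), np.True_)
S (182, 145) (np.float64(51.9), np.float64(2.6), np.True_)
S (210, 210) (np.float64(40.4), np.float64(89.3), np.True_)
S (240, 195) (np.float64(66.7), np.float64(127.7), np.False_)
S (200, 205) (np.float64(35.6), np.float64(72.2), np.True_)
S (250, 165) (np.float64(71.4), np.float64(83.7), np.True_)
S (225, 205) (np.float64(51.7), np.float64(106.6), np.True_)
S (245, 180) (np.float64(66.6), np.float64(97.6), np.True_)
S (190, 110) (np.float64(80.5), np.float64(-49.6), np.False_)
S (95, 215) (np.float64(-1.7), np.float64(-14.6), np.True_)
T (600, 150) (np.float64(65.2), np.float64(-0.3), np.True_)
T (615, 205) (np.float64(39.6), np.float64(-15.1), np.True_)
T (655, 190) (np.float64(37.7), np.float64(42.2), np.True_)
T (645, 130) (np.float64(66.6), np.float64(95.4), np.False_)
T (540, 100) (np.float64(99.9), np.float64(-49.5), np.True_)
T (610, 65) (np.float64(100.7), np.float64(78.5), np.True_)
T (562, 140) (np.float64(78.3), np.float64(-45.1), np.True_)
T (610, 260) (np.float64(19.6), np.float64(-82.6), np.False_)
```

```bash
python3 -c "
from h import *
togo([[.3947,.2466,.0758],[.3947,.2466,.0651]])"
```

```text
t 6.7 tcp [0.4564 0.1331 0.1532] yaw 0.5045 down -1.0 w -0.0 F [ 0.11 -0.55  0.62] gf 0.0
units [ 0.0062 -0.861   0.5168]
units [ 0.0063 -0.861   0.5882]
```

>>> {"api": "arm_command", "payload": {
  "moves": [
    [-1, [0, -0.86, 0], 0],
    [-1, [0, -0.86, 0], 0],
    [-1, [0, -0.86, 0], 0],
    [-1, [0, -0.86, 0.3], 0],
    [-1, [0, -0.86, 0.5], 0],
    [-1, [0, -0.86, 0.53], 0],
    [-1, [0, -0.86, 0.53], 0],
    [-1, [0, -0.86, 0.53], 0]
  ]
}}

```text
time: 7.37
tool_pos: [0.3954, 0.2456, 0.0752]
tool_rot: [-0.0, 0.969, 0.249, 0.0]
contact_force: [-0.2, 0.8, 0.7]
gripper_width: -0.001
grasp_force: 0.0
```

```bash
python3 -c "
from h import *
togo([[.3947,.2466,.0658]])"
```

```text
t 7.37 tcp [0.3954 0.2456 0.0752] yaw 0.5033 down -1.0 w -0.001 F [-0.21  0.82  0.72] gf 0.0
units [-0.0009 -0.0079  0.0625]
```

>>> {"api": "arm_command", "payload": {
  "moves": [
    [-1, [0, 0, 0.04], 0],
    [-1, [0, 0, 0.055], 0],
    [-1, [0, 0, 0.06], 0],
    [-1, [0, 0, 0.063], 0],
    [-1, [0, 0, 0.063], 0],
    [-1, [0, 0, 0.063], 0],
    [-1, [0, 0, 0.063], 0]
  ]
}}

```text
time: 7.95
tool_pos: [0.3954, 0.2453, 0.0652]
tool_rot: [-0.0, 0.969, 0.249, 0.0]
contact_force: [-0.1, 0.1, 0.7]
gripper_width: 0.0
grasp_force: 0.1
```

>>> {"api": "arm_command", "payload": {
  "moves": [
    [-1, [0, -0.01, 0], 0],
    [-1, [0, -0.03, 0], 0],
    [-1, [0, -0.05, 0], 0],
    [-1, [0, -0.07, 0], 0],
    [-1, [0, -0.09, 0], 0],
    [-1, [0, -0.11, 0], 0],
    [-1, [0, -0.13, 0], 0],
    [-1, [0, -0.15, 0], 0],
    [-1, [0, -0.17, 0], 0],
    [-1, [0, -0.19, 0], 0],
    [-1, [0, -0.21, 0], 0],
    [-1, [0, -0.225, 0], 0],
    [-1, [0, -0.235, 0], 0],
    [-1, [0, -0.237, 0], 0],
    [-1, [0, -0.237, 0], 0],
    [-1, [0, -0.237, 0], 0]
  ]
}}

```text
time: 9.28
tool_pos: [0.3783, 0.277, 0.0657]
tool_rot: [-0.0, 0.969, 0.249, 0.0]
contact_force: [-1.4, 0.3, 4.9]
gripper_width: -0.001
grasp_force: 2.7
```

>>> {"api": "arm_command", "payload": {
  "moves": [
    [-1, [0, 0, -0.05], 0],
    [-1, [0, 0, -0.4], 0],
    [0, [0, 0.7, -0.6], 0],
    [0, [0, 1, -0.6], 0],
    [0, [0, 1, -0.6], 0],
    [0, [0, 1, -0.6], 0],
    [0, [0, 1, -0.6], 0]
  ]
}}

```text
time: 9.87
tool_pos: [0.4534, 0.1415, 0.1575]
tool_rot: [0.001, 0.969, 0.246, 0.002]
contact_force: [0.3, 0.3, 0.4]
gripper_width: 0.502
grasp_force: 0.0
```

>>> {"api": "arm_command", "payload": {
  "moves": [
    [0, [0, 0.5, 0], 0],
    [0, [0, 0.5, 0], 0],
    [0, [0, 0.5, 0], 0],
    [0, [0, 0.5, 0], 0]
  ]
}}

```text
time: 10.2
tool_pos: [0.4866, 0.0786, 0.1548]
tool_rot: [-0.0, 0.969, 0.248, -0.0]
contact_force: [0.4, 0.9, -0.1]
gripper_width: 0.502
grasp_force: 0.0
```

```bash
python3 - <<'E'
from h import *
S=manip.grab_frame('side');T=manip.grab_frame('top')
ims=[]
for p in(S,T):
    r=manip.search_frame(p,'jar'); e=r[0]['extent'];print([(np.round(x['extent']),x['confidence']) for x in r[:2]])
    x,y=int((e[0]+e[2])/2)-40,int((e[1]+e[3])/2)-35; print('crop',x,y)
    ims.append(cv2.resize(p['frame'][y:y+70,x:x+80,::-1],(400,350),interpolation=cv2.INTER_CUBIC))
cv2.imwrite('pics/c3.png',np.hstack(ims)); togo([.38,.27,.1])
E
```

```text
[(array([201., 171., 243., 212.]), 0.76)]
crop 182 156
[(array([218., 224., 252., 273.]), 0.92)]
crop 194 213
t 10.4 tcp [0.4857 0.0803 0.1546] yaw 0.5042 down -1.0 w 0.505 F [ 0.6  -1.05  0.17] gf 0.0
units [-0.0058 -1.4477  0.3647]
```

View pics/c3.png

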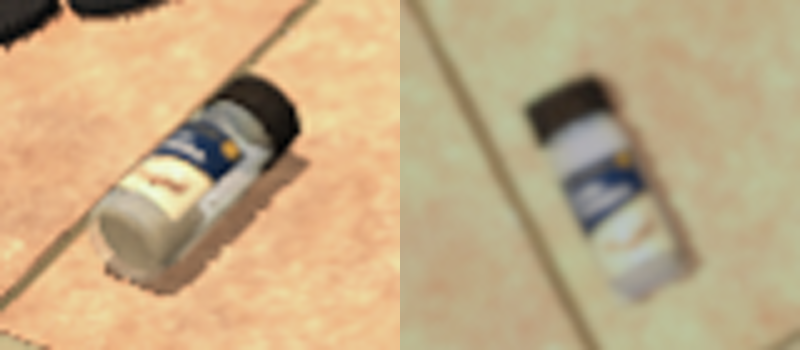

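```bash
python3 - <<'E'
from h import *
np.set_printoptions(precision=4,suppress=True)
S=manip.grab_frame('side');T=manip.grab_frame('top')
t=lambda u,v:(194+(u-400)/5,213+v/5); s=lambda u,v:(182+u/5,156+v/5)
c0=at_z(T,*t(562.5,90),.0204);b0=at_z(T,*t(656,286),.0204);d=(c0-b0);L=np.linalg.norm(d);d/=L
print(b0,c0,L,'yaw',np.arctan2(d[1],d[0]),'mid',(b0+c0)/2)
f=lambda h:h[...,2]<75
a=np.array([np.cos(.5),np.sin(.5),0])
# caps only: upper crop part
u,n,_=blob(S,[182+38,156+12,182+62,156+32],f,0);v,m,_=blob(T,[194+22,213+12,194+46,213+31],f,0);print(u,n,v,m)
A=axis_xy(S,u,.0204,a,.016);B=axis_xy(T,v,.0204,a,.016);print(A,B)
c=(A+B)/2-a*.042;print('c',c)
for p in [(152,155),(188,118),(215,215),(240,150),(188,192),(178,145),(215,170),(245,165)]: print('S',p,cyl(S,s(*p),c,.502))
for p in [(562,185),(590,235),(640,190),(618,150),(660,240),(642,195),(575,208)]: print('T',p,cyl(T,t(*p),c,.502))
E
```

```text
[0.3375 0.247  0.0204] [0.4278 0.2946 0.0204] 0.1021042415586186 yaw 0.4850965690256648 mid [0.3826 0.2708 0.0204]
[234.6098 177.748 ] 123 [227.0816 234.0408] 98
[0.4186 0.2915 0.0204] [0.4186 0.2918 0.0204]
c [0.3817 0.2715 0.0204]
S (152, 155) (np.float64(39.8), np.float64(-24.4), np.True_)
S (188, 118) (np.float64(69.2), np.float64(-32.5), np.True_)
S (215, 215) (np.float64(41.1), np.float64(105.2), np.True_)
S (240, 150) (np.float64(66.9), np.float64(57.3), np.True_)
S (188, 192) (np.float64(31.3), np.float64(49.7), np.True_)
S (178, 145) (np.float64(48.6), np.float64(-2.6), np.True_)
S (215, 170) (np.float64(49.6), np.float64(53.4), np.True_)
S (245, 165) (np.float64(65.4), np.float64(76.8), np.True_)
T (562, 185) (np.float64(62.7), np.float64(-53.3), np.True_)
T (590, 235) (np.float64(35.9), np.float64(-46.3), np.True_)
T (640, 190) (np.float64(43.7), np.float64(47.8), np.True_)
T (618, 150) (np.float64(64.8), np.float64(44.8), np.True_)
T (660, 240) (np.float64(18.8), np.float64(40.5), np.True_)
T (642, 195) (np.float64(41.2), np.float64(47.0), np.True_)
T (575, 208) (np.float64(50.3), np.float64(-49.6), np.True_)
```

```bash
python3 -c "
from h import *
togo([[.3751,.2679,.12],[.3751,.2679,.029]])"
```

```text
t 10.5 tcp [0.4859 0.0802 0.1547] yaw 0.5044 down -1.0 w 0.497 F [0.68 0.07 0.13] gf 0.0
units [-0.0419 -1.4522  0.232 ]
units [-0.0418 -1.452   0.8386]
```

>>> {"api": "arm_command", "payload": {
  "moves": [
    [1, [-0.042, -0.9, 0], 0],
    [1, [-0.042, -0.9, 0], 0],
    [1, [-0.042, -0.9, 0], 0],
    [1, [-0.042, -0.9, 0], 0],
    [1, [-0.042, -0.9, 0], 0],
    [1, [-0.042, -0.9, 0], 0]
  ]
}}

```text
time: 11.0
tool_pos: [0.4155, 0.1951, 0.155]
tool_rot: [0.0, 0.968, 0.25, 0.0]
contact_force: [-0.2, 0.3, -0.1]
gripper_width: 1.001
grasp_force: 0.0
```

>>> {"api": "arm_command", "payload": {
  "moves": [
    [1, [0, -0.552, 0], 0],
    [1, [0, -0.552, 0], 0],
    [1, [0, -0.552, 0], 0],
    [1, [0, -0.552, 0.2], 0],
    [1, [0, -0.552, 0.2], 0],
    [1, [0, -0.552, 0.2], 0],
    [1, [0, -0.552, 0.2], 0],
    [1, [0, -0.552, 0.2], 0]
  ]
}}

```text
time: 11.67
tool_pos: [0.3772, 0.2666, 0.1261]
tool_rot: [-0.0, 0.969, 0.248, 0.001]
contact_force: [-0.1, 0.3, -0.2]
gripper_width: 0.999
grasp_force: 0.0
```

```bash
python3 -c "
from h import *
togo([[.3751,.2679,.029]])"
```

```text
t 11.67 tcp [0.3772 0.2666 0.1261] yaw 0.5011 down -1.0 w 0.999 F [-0.06  0.27 -0.19] gf 0.0
units [-0.0091 -0.0141  0.6471]
```

>>> {"api": "arm_command", "payload": {
  "moves": [
    [1, [-0.009, -0.012, 0.15], 0],
    [1, [-0.009, -0.012, 0.3], 0],
    [1, [-0.009, -0.012, 0.45], 0],
    [1, [-0.009, -0.012, 0.56], 0],
    [1, [-0.009, -0.012, 0.62], 0],
    [1, [-0.009, -0.012, 0.64], 0],
    [1, [-0.009, -0.012, 0.64], 0],
    [0.3, [-0.009, -0.012, 0.64], 0],
    [0.3, [-0.009, -0.012, 0.64], 0],
    [0.3, [-0.009, -0.012, 0.64], 0],
    [0.3, [-0.009, -0.012, 0.64], 0]
  ]
}}

```text
time: 12.58
tool_pos: [0.3746, 0.2683, 0.0299]
tool_rot: [-0.0, 0.969, 0.249, 0.001]
contact_force: [0.2, 0.1, -0.3]
gripper_width: 0.652
grasp_force: 0.0
```

```bash
python3 -c "
from h import *
togo([[.3751,.2679,.029]])"
```

```text
t 12.58 tcp [0.3746 0.2683 0.0299] yaw 0.5028 down -1.0 w 0.652 F [ 0.19  0.11 -0.3 ] gf 0.0
units [0.0016 0.0042 0.0059]
```

Close stepwise, then look from both cameras by number only.

>>> {"api": "arm_command", "payload": {
  "moves": [
    [0.15, [0, 0, 0], 0],
    [0.1, [0, 0, 0], 0],
    [0.05, [0, 0, 0], 0],
    [0, [0, 0, 0], 0],
    [-0.04, [0, 0, 0], 0],
    [-0.08, [0, 0, 0], 0],
    [-0.15, [0, 0, 0], 0],
    [-0.5, [0, 0, 0], 0],
    [-1, [0, 0, 0], 0],
    [-1, [0, 0, 0], 0],
    [-1, [0, 0, 0], 0]
  ]
}}

```text
time: 13.5
tool_pos: [0.374, 0.2681, 0.0292]
tool_rot: [-0.0, 0.969, 0.249, 0.0]
contact_force: [-1.6, -1.6, 4.8]
gripper_width: 0.456
grasp_force: 60.0
```

```bash
python3 - <<'E'
from h import *
togo([.3751,.2679,.029])
S=manip.grab_frame('side');T=manip.grab_frame('top')
cv2.imwrite('pics/c4.png',np.hstack([cv2.resize(p['frame'][y:y+70,x:x+80,::-1],(400,350),interpolation=cv2.INTER_CUBIC) for p,x,y in((S,182,156),(T,194,213))]))
E
```

```text
t 13.5 tcp [0.374  0.2681 0.0292] yaw 0.5027 down -1.0 w 0.456 F [-1.63 -1.6   4.8 ] gf 59.98
units [0.0058 0.0044 0.0015]
```

View pics/c4.png

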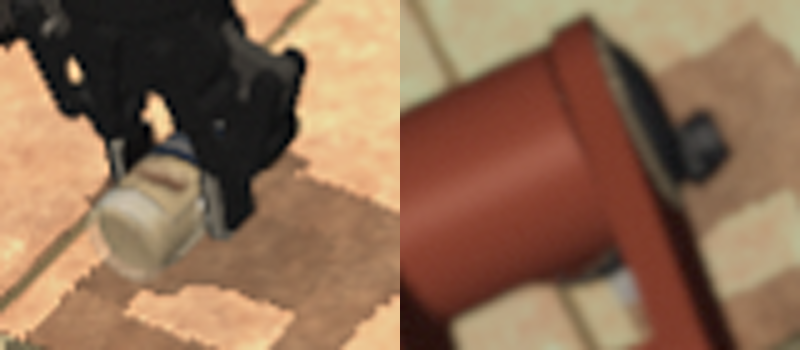

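>>> {"api": "arm_command", "payload": {
  "moves": [
    [-1, [0, 0, -0.03], 0],
    [-1, [0, 0, -0.06], 0],
    [-1, [0, 0, -0.1], 0],
    [-1, [0, 0, -0.1], 0],
    [-1, [0, 0, -0.1], 0]
  ]
}}

```text
time: 14.02
tool_pos: [0.3744, 0.2682, 0.0445]
tool_rot: [-0.0, 0.969, 0.249, 0.001]
contact_force: [0.2, -0.4, -1.5]
gripper_width: 0.459
grasp_force: 60.3
```

```bash
python3 - <<'E'
from h import *
togo([.3751,.2679,.029])
S=manip.grab_frame('side')
cv2.imwrite('pics/c5.png',cv2.resize(S['frame'][150:230,165:265,::-1],(500,400),interpolation=cv2.INTER_CUBIC))
E
```

```text
t 14.02 tcp [0.3744 0.2682 0.0445] yaw 0.5028 down -1.0 w 0.459 F [ 0.16 -0.38 -1.5 ] gf 60.32
units [0.0033 0.0041 0.1033]
```

View pics/c5.png

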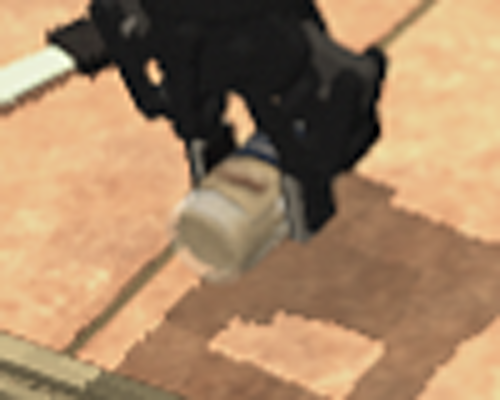

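>>> {"api": "arm_command", "payload": {
  "moves": [
    [-1, [0, 0, -0.1], 0],
    [-1, [0, 0, -0.25], 0],
    [-1, [0, 0, -0.4], 0],
    [-1, [0, 0, -0.55], 0],
    [-1, [0, 0, -0.7], 0],
    [-1, [0, 0, -0.8], 0],
    [-1, [0, 0.1, -0.8], 0],
    [-1, [0, 0.25, -0.8], 0],
    [-1, [0, 0.4, -0.8], 0],
    [-1, [0, 0.55, -0.8], 0],
    [-1, [0, 0.7, -0.8], 0],
    [-1, [0, 0.85, -0.8], 0],
    [-1, [0, 1, -0.8], 0]
  ]
}}

```text
time: 15.15
tool_pos: [0.4463, 0.1355, 0.1635]
tool_rot: [-0.0, 0.969, 0.249, -0.0]
contact_force: [-0.2, -0.1, -0.7]
gripper_width: 0.461
grasp_force: 60.5
```

>>> {"api": "arm_command", "payload": {
  "moves": [
    [-1, [0.02, 0.15, 0], 0],
    [-1, [0.04, 0.3, 0], 0],
    [-1, [0.06, 0.45, 0], 0],
    [-1, [0.08, 0.6, 0], 0],
    [-1, [0.1, 0.75, 0], 0],
    [-1, [0.12, 0.9, 0], -0.005],
    [-1, [0.15, 1, 0], -0.009],
    [-1, [0.15, 1, 0], -0.009],
    [-1, [0.15, 1, 0], -0.009],
    [-1, [0.15, 1, 0], -0.009]
  ]
}}

```text
time: 15.98
tool_pos: [0.5375, 0.0164, 0.1633]
tool_rot: [-0.0, 0.961, 0.276, -0.001]
contact_force: [-0.0, 0.2, -1.8]
gripper_width: 0.46
grasp_force: 60.5
```

```bash
python3 - <<'E'
from h import *
togo([[.5619,-.0219,.12],[.5619,-.0219,.071]])
E
```

```text
t 15.98 tcp [0.5375 0.0164 0.1633] yaw 0.559 down -1.0 w 0.46 F [-0.04  0.2  -1.77] gf 60.5
units [0.0026 0.3029 0.2884]
units [0.0029 0.3033 0.6151]
```

Go over the place, descend to hover, and look.

>>> {"api": "arm_command", "payload": {
  "moves": [
    [-1, [0, 0.15, 0], 0],
    [-1, [0, 0.303, 0], 0],
    [-1, [0.003, 0.303, 0.1], 0],
    [-1, [0.003, 0.303, 0.2], 0],
    [-1, [0.003, 0.303, 0.3], 0],
    [-1, [0.003, 0.303, 0.4], 0],
    [-1, [0.003, 0.303, 0.45], 0],
    [-1, [0.003, 0.303, 0.45], 0],
    [-1, [0.003, 0.303, 0.45], 0]
  ]
}}

```text
time: 16.73
tool_pos: [0.5622, -0.0217, 0.0963]
tool_rot: [-0.0, 0.961, 0.276, -0.0]
contact_force: [0.7, -0.4, -0.6]
gripper_width: 0.458
grasp_force: 60.6
```

```bash
python3 - <<'E'
from h import *
togo([[.5619,-.0219,.071]])
S=manip.grab_frame('side')
cv2.imwrite('pics/c6.png',cv2.resize(S['frame'][160:290,290:455,::-1],(760,600),interpolation=cv2.INTER_CUBIC))
s=manip.state()
a=np.array([np.cos(.56),np.sin(.56),0]);rt=np.array([a[1],-a[0],0])
b=s['tool_pos']+[0,0,-.0088]-.044*a
k=760/165
for n,X in(('base c',b),('bottom',b-[0,0,.0204]),('R',b+.0204*rt),('L',b-.0204*rt)): u=proj(S,X)[0];print(n,((u-[290,160])*k).round())
E
```

```text
t 16.73 tcp [ 0.5622 -0.0217  0.0963] yaw 0.56 down -1.0 w 0.458 F [ 0.72 -0.36 -0.57] gf 60.61
units [-0.0025 -0.      0.1687]
base c [347. 298.]
bottom [344. 335.]
R [397. 312.]
L [298. 284.]
```

View pics/c6.png

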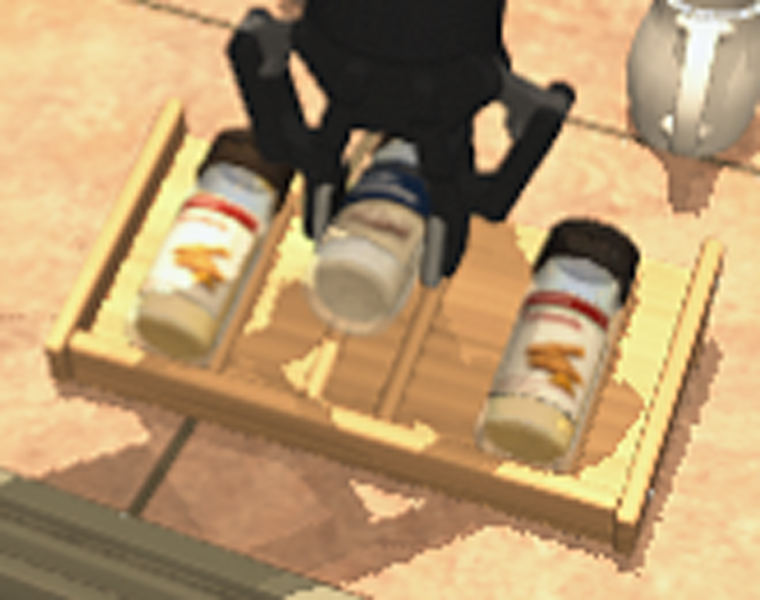

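```bash
python3 - <<'E'
from h import *
S=manip.grab_frame('side'); k=760/165
ex=np.array([.8472,.5313,0]);ey=np.array([-.5313,.8472,0]);ez=np.array([0,0,1.])
fp=np.array([.5223,-.0467,.036]);O=fp+.059*ex-.036*ez
W=lambda x,y,z:O+ex*x+ey*y+ez*z
for n,X in(('fp',fp),('L base',fp+.076*ey),('R base',fp-.076*ey),('ribL lip',W(-.053,.016,.0205)),('ribR lip',W(-.053,-.016,.0205)),('lip top L',W(-.064,.127,.032)),('lip top R',W(-.064,-.127,.032))): print(n,((proj(S,X)[0]-[290,160])*k).round())
I=S['frame'][160:290,290:455,::-1]
f=cv2.resize(S['frame'][175:275,300:440,::-1],(784,560),interpolation=cv2.INTER_LANCZOS4);cv2.imwrite('pics/c7.png',f)
T=manip.grab_frame('top');r=manip.search_frame(T,'jar');print([(x['extent'],x['confidence']) for x in r])
E
```

```text
fp [336. 398.]
L base [162. 346.]
R base [517. 451.]
ribL lip [302. 404.]
ribR lip [375. 426.]
lip top L [ 46. 327.]
lip top R [639. 505.]
[([367.8, 175.0, 380.6, 181.1], 0.38)]
```

>>> {"api": "arm_command", "payload": {
  "moves": [
    [-1, [0, 0, 0.04], 0],
    [-1, [0, 0, 0.08], 0],
    [-1, [0, 0, 0.11], 0],
    [-1, [0, 0, 0.13], 0],
    [-1, [0, 0, 0.14], 0],
    [-1, [0, 0, 0.15], 0],
    [-1, [0, 0, 0.15], 0],
    [-1, [0, 0, 0.15], 0]
  ]
}}

```text
time: 17.6
tool_pos: [0.5628, -0.0224, 0.0739]
tool_rot: [-0.0, 0.961, 0.276, 0.0]
contact_force: [0.5, -0.4, -0.6]
gripper_width: 0.456
grasp_force: 60.6
```

>>> {"api": "arm_command", "payload": {
  "moves": [
    [-1, [0, 0, 0.007], 0],
    [-1, [0, 0, 0.014], 0],
    [-1, [0, 0, 0.02], 0],
    [-1, [0, 0, 0.02], 0],
    [-1, [0, 0, 0.02], 0]
  ]
}}

```text
time: 18.02
tool_pos: [0.5627, -0.0223, 0.071]
tool_rot: [0.0, 0.961, 0.276, 0.0]
contact_force: [0.0, 0.1, -0.6]
gripper_width: 0.454
grasp_force: 60.6
```

>>> {"api": "arm_command", "payload": {
  "moves": [
    [-1, [0, 0, 0.007], 0],
    [-1, [0, 0, 0.014], 0],
    [-1, [0, 0, 0.02], 0],
    [-1, [0, 0, 0.02], 0],
    [-1, [0, 0, 0.02], 0]
  ]
}}

```text
time: 18.43
tool_pos: [0.5626, -0.0226, 0.0688]
tool_rot: [0.0, 0.961, 0.276, -0.0]
contact_force: [-5.6, -1.7, 6.3]
gripper_width: 0.46
grasp_force: 61.1
```

>>> {"api": "arm_command", "payload": {
  "moves": [
    [-1, [0, 0, 0.007], 0],
    [-1, [0, 0, 0.014], 0],
    [-1, [0, 0, 0.02], 0],
    [-1, [0, 0, 0.02], 0],
    [-1, [0, 0, 0.02], 0]
  ]
}}

```text
time: 18.85
tool_pos: [0.5624, -0.0231, 0.0664]
tool_rot: [0.0, 0.961, 0.276, -0.001]
contact_force: [-9.4, -3.2, 10.4]
gripper_width: 0.46
grasp_force: 61.8
```

>>> {"api": "arm_command", "payload": {
  "moves": [
    [-1, [0, 0, 0.007], 0],
    [-1, [0, 0, 0.014], 0],
    [-1, [0, 0, 0.02], 0],
    [-1, [0, 0, 0.027], 0],
    [-1, [0, 0, 0.027], 0],
    [-1, [0, 0, 0.027], 0]
  ]
}}

```text
time: 19.35
tool_pos: [0.5621, -0.0234, 0.0618]
tool_rot: [0.001, 0.961, 0.276, -0.001]
contact_force: [-7.9, -3.4, 8.1]
gripper_width: 0.464
grasp_force: 62.6
```

```bash
python3 - <<'E'
from h import *
togo([[.5619,-.0219,.0564]])
E
```

```text
t 19.35 tcp [ 0.5621 -0.0234  0.0618] yaw 0.5594 down -1.0 w 0.464 F [-7.87 -3.4   8.06] gf 62.61
units [ 0.0043 -0.0093  0.0358]
```

>>> {"api": "arm_command", "payload": {
  "moves": [
    [-1, [0, 0, 0.007], 0],
    [-1, [0, 0, 0.014], 0],
    [-1, [0, 0, 0.02], 0],
    [-1, [0, 0, 0.025], 0],
    [-1, [0, 0, 0.025], 0],
    [-1, [0, 0, 0.025], 0]
  ]
}}

```text
time: 19.85
tool_pos: [0.5619, -0.0234, 0.0581]
tool_rot: [0.001, 0.961, 0.276, -0.002]
contact_force: [-8.7, -4.4, 9.0]
gripper_width: 0.459
grasp_force: 63.5
```

>>> {"api": "arm_command", "payload": {
  "moves": [
    [-1, [0, 0, 0.007], 0],
    [-1, [0, 0, 0.013], 0],
    [-1, [0, 0, 0.013], 0],
    [-1, [0, 0, 0.013], 0]
  ]
}}

```text
time: 20.18
tool_pos: [0.562, -0.0235, 0.0562]
tool_rot: [0.001, 0.961, 0.276, -0.002]
contact_force: [-10.1, -5.1, 10.1]
gripper_width: 0.459
grasp_force: 64.1
```

```bash
python3 - <<'E'
from h import *
togo([[.5619,-.0219,.0564]])
E
```

```text
t 20.18 tcp [ 0.562  -0.0235  0.0562] yaw 0.5596 down -1.0 w 0.459 F [-10.08  -5.07  10.15] gf 64.1
units [ 0.0054 -0.0094 -0.001 ]
```

>>> {"api": "arm_command", "payload": {
  "moves": [
    [-1, [0, 0, 0.007], 0],
    [-1, [0, 0, 0.01], 0],
    [-1, [0, 0, 0.01], 0],
    [-1, [0, 0, 0.01], 0]
  ]
}}

```text
time: 20.52
tool_pos: [0.5619, -0.0236, 0.0551]
tool_rot: [0.001, 0.961, 0.276, -0.002]
contact_force: [-10.8, -4.2, 12.5]
gripper_width: 0.456
grasp_force: 65.3
```

```bash
python3 - <<'E'
from h import *
togo([[.5619,-.0219,.0564]])
S=manip.grab_frame('side')
cv2.imwrite('pics/c8.png',cv2.resize(S['frame'][190:265,310:420,::-1],(792,540),interpolation=cv2.INTER_CUBIC))
E
```

```text
t 20.52 tcp [ 0.5619 -0.0236  0.0551] yaw 0.5598 down -1.0 w 0.456 F [-10.8   -4.22  12.55] gf 65.26
units [ 0.006  -0.0094 -0.0084]
```

View pics/c8.png

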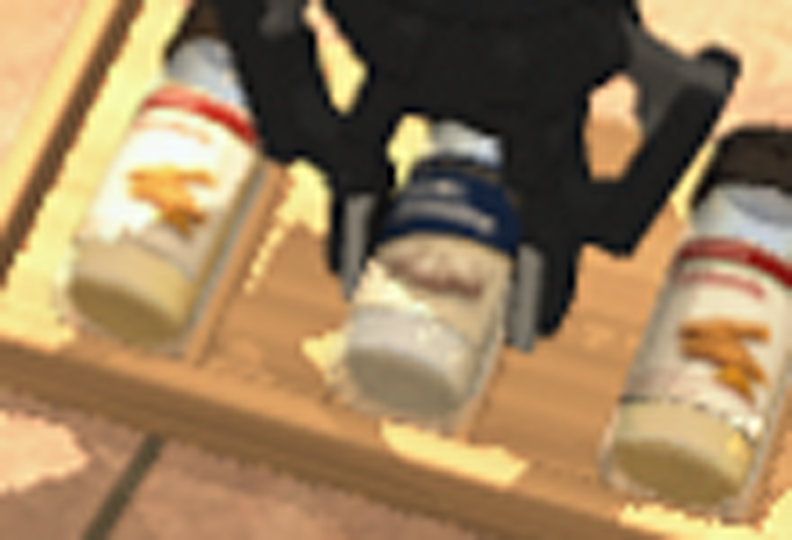

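>>> {"api": "arm_command", "payload": {
  "moves": [
    [-0.1, [0, 0, -0.003], 0],
    [-0.06, [0, 0, -0.003], 0],
    [-0.04, [0, 0, -0.003], 0],
    [-0.03, [0, 0, -0.003], 0],
    [-0.02, [0, 0, -0.003], 0],
    [-0.01, [0, 0, -0.003], 0],
    [0, [0, 0, -0.003], 0],
    [0.02, [0, 0, -0.003], 0],
    [0.04, [0, 0, -0.003], 0],
    [0.07, [0, 0, -0.003], 0],
    [0.1, [0, 0, -0.003], 0],
    [0.15, [0, 0, -0.003], 0],
    [0.2, [0, 0, -0.003], 0],
    [0.2, [0, 0, -0.003], 0],
    [0.2, [0, 0, -0.003], 0]
  ]
}}

```text
time: 21.82
tool_pos: [0.5627, -0.0223, 0.0541]
tool_rot: [-0.0, 0.961, 0.276, -0.0]
contact_force: [-0.4, -0.0, 0.2]
gripper_width: 0.596
grasp_force: 0.0
```

```bash
python3 - <<'E'
from h import *
togo([[.5619,-.0219,.0564]])
E
```

```text
t 21.82 tcp [ 0.5627 -0.0223  0.0541] yaw 0.5593 down -1.0 w 0.596 F [-0.42 -0.02  0.18] gf 0.0
units [-0.0029 -0.0052 -0.0153]
```

Free of contact; lift straight up, move back clear, and measure by numbers.

>>> {"api": "arm_command", "payload": {
  "moves": [
    [0.2, [0, 0, -0.03], 0],
    [0.2, [0, 0, -0.1], 0],
    [0.2, [0, 0, -0.2], 0],
    [0.2, [0, 0, -0.4], 0],
    [0.2, [0, 0, -0.6], 0],
    [0.2, [0, 0, -0.8], 0],
    [0.2, [0, 0, -0.9], 0],
    [0.2, [0, -0.3, -0.9], 0],
    [0.2, [0, -0.6, -0.9], 0],
    [0.2, [0, -0.9, -0.9], 0],
    [0.2, [0, -1, -0.9], 0],
    [0.2, [0, -1, -0.9], 0],
    [0.2, [0, -1, -0.9], 0]
  ]
}}

```text
time: 22.9
tool_pos: [0.4828, 0.1057, 0.1902]
tool_rot: [0.0, 0.961, 0.277, 0.001]
contact_force: [0.2, -0.0, -0.0]
gripper_width: 0.597
grasp_force: 0.0
```

>>> {"api": "arm_command", "payload": {
  "moves": [
    [0.2, [0, -0.3, 0], 0],
    [0.2, [0, -0.6, 0], 0],
    [0.2, [0, -0.8, 0], 0],
    [0.2, [0, -0.8, 0], 0],
    [0.2, [0, -0.8, 0], 0]
  ]
}}

```text
time: 23.32
tool_pos: [0.4196, 0.207, 0.1898]
tool_rot: [0.0, 0.961, 0.277, 0.001]
contact_force: [0.6, -0.2, -0.6]
gripper_width: 0.602
grasp_force: 0.0
```

```bash
python3 - <<'E'
from h import *
np.set_printoptions(precision=4,suppress=True)
togo([[.5619,-.0219,.0564]])
S=manip.grab_frame('side');T=manip.grab_frame('top')
s,co=np.sin(np.radians(14)),np.cos(np.radians(14)); a=np.array([co*np.cos(.56),co*np.sin(.56),s])
ex=np.array([.8472,.5313,0]);ey=np.array([-.5313,.8472,0])
fp=np.array([.5223,-.0467,.036]); f=lambda h:h[...,2]<75
for n,o in(('M',0),('L',.076),('R',-.076)):
    X=fp+ey*o+a*.0945; r=[]
    for p in(S,T):
        u=proj(p,X+[0,0,.016])[0]; uv,m,_=blob(p,[u[0]-13,u[1]-12,u[0]+13,u[1]+12],f,0)
        Y=axis_xy(p,uv,X[2],a,.016)-X; r+=[uv.round(1),m,(1000*np.array([Y@ex,Y@ey])).round(1)]
    print(n,*r)
# dark-blue label centroid of middle jar: angle and place
for nm,p in(('S',S),('T',T)):
    u=proj(p,fp+a*.05+[0,0,.02])[0]
    uv,m,_=blob(p,[u[0]-16,u[1]-16,u[0]+16,u[1]+16],lambda h:(h[...,0]>100)&(h[...,0]<130)&(h[...,1]>90),0); q=proj(p,fp+a*.055+np.array([-s*ex[0],-s*ex[1],co])*.0204)[0]
    print('blue',nm,uv.round(1),m,'expected for s=55 top',q.round(1))
    for d in('jar','jar_front'): print(d,[(np.round(x['extent']).tolist(),round(x['confidence'],2)) for x in manip.search_frame(p,d)[:2]])
E
```

```text
t 23.32 tcp [0.4196 0.207  0.1898] yaw 0.5615 down -1.0 w 0.602 F [ 0.57 -0.24 -0.61] gf 0.0
units [-0.0103  1.7963  0.8911]
M [382.2 202.5] 163 [ 3.  -1.9] [352.2 156.1] 109 [ 5.3 -1.3]
L [344.8 193.9] 147 [-0.7  0. ] [324.5 174.5] 97 [1.4 0.5]
R [418.3 213.5] 175 [-1.2 -0.2] [379.8 141.3] 105 [2.1 0.7]
blue S [378.8 219.4] 40 expected for s=55 top [372.3 217.1]
jar [([357.0, 198.0, 392.0, 253.0], 0.58)]
jar_front [([352.0, 197.0, 391.0, 250.0], 0.97)]
blue T [365.3 169.4] 7 expected for s=55 top [363.  172.6]
jar [([344.0, 147.0, 376.0, 194.0], 0.66)]
jar_front [([342.0, 148.0, 378.0, 194.0], 0.75)]
```

```bash
python3 - <<'E'
from h import *
S=manip.grab_frame('side');T=manip.grab_frame('top')
s,co=np.sin(np.radians(14)),np.cos(np.radians(14))
ex=np.array([.8472,.5313,0]);ey=np.array([-.5313,.8472,0]);a=co*ex+np.array([0,0,s]);up=-s*ex+np.array([0,0,co])
fp=np.array([.5223,-.0467,.036])
def hit(p,u,v,b,r=.0204):
    o,d=ray(p,u,v); P=lambda w:np.array([-w@ey,w@up]); o2,d2=P(o-b),P(d)
    A=d2@d2;B=o2@d2;D=B*B-A*(o2@o2-r*r)
    if D<0: return None
    h=o+(-B-np.sqrt(D))/A*d-b; return h@a*1000,np.degrees(np.arctan2(-h@ey,h@up))
for nm,p,dx in(('S',S,-.001),('T',T,.0017)):
    H=cv2.cvtColor(np.ascontiguousarray(p['frame']),cv2.COLOR_RGB2HSV).astype(int)
    for n,o,x,lo,hi in(('M',-.0018,.004+dx,45,68),('L',.076,dx,45,85),('R',-.076,dx,45,85)):
        b=fp+ey*(o-(.002 if 0 else 0))+ex*x; c=proj(p,b+a*.055+up*.0204)[0].astype(int); q=[]
        for v in range(c[1]-25,c[1]+25):
            for u in range(c[0]-25,c[0]+25):
                h=hit(p,u,v,b)
                if h and lo<h[0]<hi:
                    k=H[v,u]; ok=(100<k[0]<135 and k[1]>70) if n=='M' else ((k[0]<8 or k[0]>170) and k[1]>110)
                    if ok:q.append(h)
        q=np.array(q); print(nm,n,len(q),'ang 5/25/50/75/95',np.percentile(q[:,1],[5,25,50,75,95]).round() if len(q) else '', 's',np.median(q[:,0]).round() if len(q) else '')
E
```

```text
S M 54 ang 5/25/50/75/95 [-12.  10.  26.  41.  54.] s 55.0
S L 33 ang 5/25/50/75/95 [-30. -10.  16.  36.  53.] s 63.0
S R 45 ang 5/25/50/75/95 [-41. -21.   3.  26.  48.] s 63.0
T M 13 ang 5/25/50/75/95 [ 6. 10. 17. 23. 31.] s 53.0
T L 0 ang 5/25/50/75/95  s 
T R 5 ang 5/25/50/75/95 [-31.   5.   8.  14.  23.] s 61.0
```

```bash
python3 -c "
from plant import manip
print(manip.job_done())"
```

```text
the job is handed in; nothing more can be done
None
```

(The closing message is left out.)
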